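# Set the blood film and hold the reading lens at its focal height

### The arm

A 6-joint arm with a two-finger parallel gripper is mounted at the origin on the work surface. World frame = base frame: x ahead of the robot, y to its left, z up, the work surface at z = 0. Lengths are in mm, angles in rad, forces in N, time in s.
With the tool pointing down it reaches from about 350 to 875 mm from the base axis. Payload 4.2 kg.
Tool frame: the origin (TCP) lies on the centre line of the jaws, within the pads' length; the fingertips stand 14 mm ahead of it and the grasp point (between the pads) lies 5 mm behind it (tcp_to_tips is the distance from the TCP to the fingertips, in mm); z points along the fingers, y is the direction in which the jaws open and shut (so a half turn about z gives the same grasp; the last joint's range is limited). The gripper opens to 85 mm and grips with 20 to 120 N. Pads are 22 mm wide; open, the fingers measure 114 mm over their backs; the gripper's body (76 mm by 85 mm) begins 54 mm behind the grasp point. The pads swing forward as they close: fully open they stand 13 mm farther back than shut.
Start: joints at [-1.062, 0.385, 0.008, 0, -1.194, -0.259], TCP at [154.523, -605.575, 207.312] pointing down, gripper open.
Joint ranges: [-3.14, 3.14], [-1.21, 2.06], [-1.07, 1.41], [-3.16, 2.05], [-2.99, -0.16], [-3.1, 3.1]. Speed limits (rad/s): [2.79, 2.79, 3.14, 3.14, 3.14, 3.14].

### API

Orientations are given as a unit quaternion [x, y, z, w].
In Python, from bench import read_state, get_image, job_done, tcp_to_tips gives the robot as it stands. The module is installed in compiled form; this text tells all that it offers.
- The arm moves only by the tool play_rows, never from a script. Its argument "targets" is a list of rows, each an object of numbers: "gripper": the gripper's target within -1 to 1 (shut at 1, half-way at 0, fully open at -1); "tx", "ty", "tz": the shift along the tool's x, y, z scaled (see below); "spin": the turn about the tool's z scaled (see below). A call has 1 to 12 rows; each row is the pose to reach, as a shift and turn from the pose commanded when the call began, along the tool's axes at that moment; what a row does not reach only later rows make up. The controller multiplies each number of a shift by 0.25 m and each number of a turn by pi/4 rad. A row lasts 1/8 s, in which the tool goes at most 62.5 mm and 10.7 degrees, less where a joint would pass 70% of its speed; a pose out of reach is approached as far as the arm can. A call with a number of a shift or a turn outside -1 to 1 is refused whole. A call with a gripper value outside its range is refused whole. The fingers move at their own pace and stop on an object; the grip force is fixed at half the most. Time passes only in rows, so rows that repeat a pose let the fingers close. It gives the time, the measured TCP pose, the force and the opening at its end, in the units of the state.
- read_state(): the state, without advancing time (a new reading comes with each control period).
- get_image(name): name is "scene" or "side" or "wrist"; returns a dict with "frame" (420x560x3 uint8, red, green, blue), "depth" (420x560 float32, mm along the optical axis (not along the pixel's ray), 0 where there is no reading), "mtx" (3x3 intrinsics, pixels), "k1" (the pictures are not rectified: a ray, as slopes to the right and down, at radius r is drawn at 1 + k1 r^2 times it, then the intrinsics apply), "world_to_cam" (4x4, takes a point from world to camera coordinates). Camera axes: x right, y up, looking along -z (the intrinsics and any distortion apply to the point x, -y, -z); pixel columns grow to the right and rows downward; lengths in mm; the calibration is good to about 2 mm. A picture is of the moment at which its call begins.
- job_done(): hands the job in, once; it reports no verdict.
The state is a dict: "clock": time; "joints": joint angles; "joint_vel": joint speeds; "joint_efforts": joint torques, N m; "position": TCP position; "ee_rot": TCP orientation; "contact_force": force on the tool from outside, world axes, zero at the start; "wrist_torque": the same for the moment, N m; "gripper_width": finger opening in mm.
Only numpy, scipy, OpenCV 4.12 (cv2) and the standard library are available. Lean on these libraries where they do the work, as an engineer would, in place of code of your own. Each camera call takes 0.05 s, during which the arm holds its last target.

### The job

Pull out the blood-film viewer's slide carrier (the one with the blue finger pull) until its white pointer stands inside the red band, and let go of it. Then take the reading lens off its rest and finish while holding it in the gripper, still and level, centred over the blood film with its glass at the height of the red focus ring (100 mm above the film). Do not touch the viewer with the lens, and leave the tubes, tube holders, pen and slide box where they are.

Things in the scene. Friction and masses are not known exactly. Their poses are not given: they have to be found in the camera images.
- viewer: Blood-film viewer, fixed: white lit base 260 (its x) x 130 mm (its y), top 30 mm up, guide rails to 38 mm. Rear half (x 0 to +130): grey hood 66 mm high, with a thin lamp column at x +105, y +45, lamp top about 265 mm up. Origin: centre of underside; x points to the rear, so the carrier pulls out along -x. Red band: 10 mm wide, on the grey scale strip at y -56, centred at x -100.
- carrier (a joint): How far the slide carrier is pulled out of the hood, in m: 0 fully in, 0.115 end stop. At 0.085 the white pointer stands at the centre of the red band; from 0.080 to 0.090 it is inside. A sprung brake drags with about 3 N; the carrier stays where it is left. Starts between 0 and 0.025.
- carrier_handle (a point): Centre of the blue finger pull, an upright tab: 12 mm thick along the pull (viewer's x), 30 wide (viewer's y), 36 tall, top about 74 mm above the bench. Below it a flat tongue (20 mm wide, upper face 37.5 mm above the bench) runs back to the carrier's frame. At the start the hood is 45 mm or more behind it; nothing stands in front. Axes: the viewer's.
- film (a point): Centre of the purple-stained film, on the upper face of a 76 x 26 mm glass slide on the carrier, 39.5 mm above the bench, always 85 mm behind the finger pull's centre (viewer's +x). Under or at the hood's edge at the start. Axes: the viewer's, z up. With the pointer at the band's centre it lies over the lit window, at viewer x -52.5, y 0.
- focus_ring (a point): Centre of the red ring clamped on the lamp column, 8 mm tall: the focal height, 100 mm above the film (139.5 mm above the bench). Only its height matters.
- lens_rest: Grey rest, fixed, that carries the lens level: base 190 x 75 x 10 mm, a notched post under the handle's tail (cheeks to 59 mm above the bench) and a block under the rim (55 mm) with a low stop ahead of it (63 mm). x runs from the handle to the lens; the lens lifts straight up. Origin: at bench height under the lens's centre.
- lens_grip (a point): Where to grip the reading lens: centre of its black handle's section near the neck, 60 mm above the bench on the rest. Handle: straight bar 18 mm wide, 18 tall, 100 long, along the lens's x, from 20 mm ahead of this point to 80 mm behind it. Free space beside and below, down to the rest's base (10 mm above the bench). Axes: x from handle to lens, z up through the glass.
- lens_center (a point): Centre of the lens's glass, 72 mm ahead of lens_grip along the lens's x and at the same height. Rim 80 mm across and 10 mm thick. Same axes as lens_grip.
- lens: The whole reading lens (130 g, its centre of mass about 35 to 45 mm behind the glass's centre, between glass and grip point). Origin 9 mm below lens_center; z is up when it is level.
- tube_rack: Bystander: black tube rack 184 x 96 x 36 mm with four purple-capped tubes at one end (top 95 mm above the bench). Origin: centre of the underside.
- tube_holder1: Bystander: clear plastic tube holder standing on its flange, 27 mm across, 52 mm tall. Origin: centre of the underside.
- tube_holder2: Bystander: as tube_holder1.
- tube_holder3: Bystander: as tube_holder1.
- marker_pen: Bystander: white and black marker pen 118 mm long, 12 mm thick, lying on the bench along its x. Origin: under its centre.
- slide_box: Bystander: blue slide box with a white lid, 87 x 68 x 35 mm. Origin: centre of the underside.
Not all that is in view belongs to the job. There is more than one size of the lens; the job needs the smaller. What is shaped like the lens_rest but pink is not meant.

How it is judged (in metres and radians):
On the way, in this order (a step that is already met when the one before it is completed fails the run):
1. the carrier's pointer stands in the red band and the carrier has been let go (value of joint carrier between 0.08 and 0.09 m and contact force between the fingers and viewer below 0.1 N), for 0.3 s.
2. the gripper has lifted the lens off its rest (contact force between the fingers and lens above 0.5 N and contact force between lens and lens_rest below 0.05 N and height (world z) of lens_center above 0.075 m), for 0.2 s.
At the end, for the whole second after the job is handed in: Gripper holds the lens still, touching neither viewer nor rest: its centre 90 to 110 mm above the film, within 15 mm sideways, level within 0.12 rad. Carrier left at 80 to 90 mm (pointer in red band). Bystanders within 30 mm of their starts and upright (0.2 rad) (all of step 1 and horizontal distance between lens_center and film below 0.015 m and z of lens_center in the frame of film between 0.09 and 0.11 m and angle between lens's own z axis and vertical below 0.12 rad and contact force between the fingers and lens above 0.5 N and contact force between lens and viewer below 0.05 N and contact force between lens and lens_rest below 0.05 N and linear speed of lens below 0.02 m/s and distance of each of tube_rack, tube_holder1, tube_holder2, tube_holder3, marker_pen, slide_box from where it was at the start of the episode below 0.03 m and angle between each of tube_rack, tube_holder1, tube_holder2, tube_holder3, marker_pen, slide_box's own z axis and vertical below 0.2 rad); the arm keeps its last pose, push and grip.
It fails at once if the lens touches the viewer (contact force between lens and viewer above 0.5 N).
It fails at once if a bystander is pushed more than 30 mm or tipped over (distance of any of tube_rack, tube_holder1, tube_holder2, tube_holder3, marker_pen, slide_box from where it was at the start of the episode above 0.03 m or angle between any of tube_rack, tube_holder1, tube_holder2, tube_holder3, marker_pen, slide_box's own z axis and vertical above 0.5 rad).
It also fails if it takes over 53 s, if anything falls off the work surface, if the arm or the gripper's body presses on something with over 40 N, if the wrist force passes 120 N, or if a joint passes its speed limit or range.

## Working session

There is one attempt and no reset: what is moved stays moved. The work goes in short steps, Python scripts to look and compute and a tool call to move; the robot and the scene stay as the last step left them, time stands still between calls to the robot, and variables do not carry over. Pictures are saved under pics/ and viewed, and the job is handed in when it is done.

Besides the shell and the picture viewer there is one more tool, called after ">>>" in YAML: its name, and indented under it one key for each argument. play_rows: Moves the arm, as the interface text tells. Its arguments: {"type":"object","properties":{"targets":{"type":"array","items":{"type":"object","properties":{"gripper":{"type":"number"},"tx":{"type":"number","minimum":-1,"maximum":1},"ty":{"type":"number","minimum":-1,"maximum":1},"tz":{"type":"number","minimum":-1,"maximum":1},"spin":{"type":"number","minimum":-1,"maximum":1}}}}},"required":["targets"]}

```bash
mkdir -p pics; cat > h.py <<'E'
import numpy as np, cv2
from bench import read_state,get_image,tcp_to_tips
def snap(name,fn):
    im=get_image(name); cv2.imwrite('pics/'+fn+'.png',im['frame'][:,:,::-1]); np.savez('pics/'+fn+'.npz',**{k:np.asarray(v) for k,v in im.items()}); return im
def load(fn): return dict(np.load('pics/'+fn+'.npz'))
def und(im,uv):
    uv=np.atleast_2d(np.float64(uv)); K=im['mtx']
    return cv2.undistortPoints(uv.reshape(-1,1,2),K,np.array([float(im['k1']),0,0,0,0])).reshape(-1,2)
def ray(im,uv):
    s=und(im,uv); d=np.c_[s[:,0],-s[:,1],-np.ones(len(s))]
    T=np.linalg.inv(im['world_to_cam']); return T[:3,3], d@T[:3,:3].T
def plane(im,uv,z):
    o,d=ray(im,uv); t=(z-o[2])/d[:,2]; return o+t[:,None]*d
def depthpt(im,uv):
    uv=np.atleast_2d(uv).astype(int); o,d=ray(im,uv); return o+d*im['depth'][uv[:,1],uv[:,0]][:,None]
def proj(im,p):
    p=np.atleast_2d(p); T=im['world_to_cam']; c=p@T[:3,:3].T+T[:3,3]; s=np.c_[c[:,0]/-c[:,2],-c[:,1]/-c[:,2]]
    r2=(s**2).sum(1); s=s*(1+float(im['k1'])*r2)[:,None]; K=im['mtx']; return np.c_[K[0,0]*s[:,0]+K[0,2],K[1,1]*s[:,1]+K[1,2]]
def tri(a,ua,b,ub):
    o1,d1=ray(a,ua);o2,d2=ray(b,ub);d1=d1[0];d2=d2[0]
    t=np.linalg.lstsq(np.c_[d1,-d2],o2-o1,rcond=None)[0]; p,q=o1+t[0]*d1,o2+t[1]*d2
    return (p+q)/2,np.linalg.norm(p-q)
E
python3 - <<'E'
from h import *
s=read_state()
for k in s: print(k,s[k])
print(tcp_to_tips() if callable(tcp_to_tips) else tcp_to_tips)
for n in ['scene','side','wrist']:
    im=snap(n,n+'0'); print(n,im['mtx'],im['k1'],np.linalg.inv(im['world_to_cam']).round(3))
E
```

```text
clock 0.0
joints [-1.06240660e+00  3.85572404e-01  6.66437687e-03 -5.03698130e-04
 -1.19399362e+00 -2.58586980e-01]
joint_vel [ 2.13678530e-04 -1.10987936e-03  5.59568304e-04 -1.96663437e-03
  2.18332476e-03 -1.76304223e-05]
joint_efforts [ 1.01755500e-04 -3.92284691e+01  1.88399649e+01  4.18634623e+00
 -4.65685269e-03 -4.54802318e-06]
position [ 154.37005158 -604.99894543  206.22645481]
ee_rot [-1.24484613e-01  9.92220952e-01  1.06378435e-03 -1.76780431e-04]
contact_force [ 0.87124717  0.0442694  -0.32757123]
wrist_torque [ 0.01557895  0.03386365 -0.01904052]
gripper_width 85.17870990912115
14.0
scene [[525.37066675   0.         275.56885449]
 [  0.         525.37066675 204.67654806]
 [  0.           0.           1.        ]] -0.02143590916718603 [[ 5.440000e-01 -5.500000e-01  6.340000e-01  1.416563e+03]
 [ 8.390000e-01  3.650000e-01 -4.040000e-01 -5.686110e+02]
 [-9.000000e-03  7.510000e-01  6.600000e-01  1.100532e+03]
 [ 0.000000e+00  0.000000e+00  0.000000e+00  1.000000e+00]]
side [[529.19033565   0.         279.95176119]
 [  0.         529.19033565 199.60445368]
 [  0.           0.           1.        ]] -0.12942638471154524 [[ 7.06000e-01  3.53000e-01 -6.14000e-01 -4.37767e+02]
 [-7.08000e-01  3.68000e-01 -6.02000e-01 -8.98031e+02]
 [ 1.40000e-02  8.60000e-01  5.10000e-01  9.12728e+02]
 [ 0.00000e+00  0.00000e+00  0.00000e+00  1.00000e+00]]
wrist [[371.2977575    0.         276.79497253]
 [  0.         371.2977575  212.09539531]
 [  0.           0.           1.        ]] -0.0082571831246328 [[-2.47000e-01 -9.30000e-01 -2.72000e-01  8.60550e+01]
 [ 9.69000e-01 -2.37000e-01 -7.10000e-02 -6.23880e+02]
 [ 1.00000e-03 -2.81000e-01  9.60000e-01  3.73388e+02]
 [ 0.00000e+00  0.00000e+00  0.00000e+00  1.00000e+00]]
```

View pics/scene0.png

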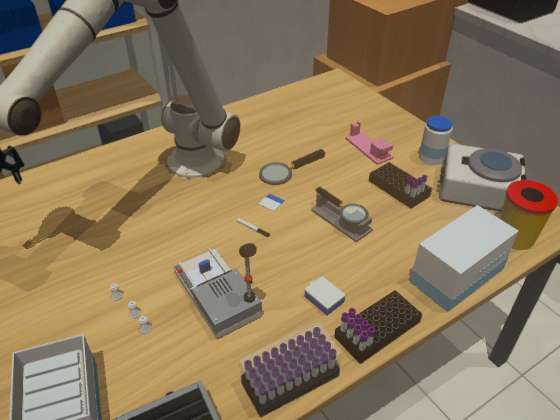

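View pics/side0.png

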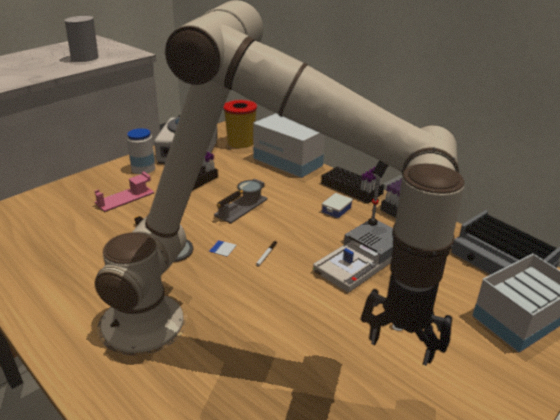

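View pics/wrist0.png

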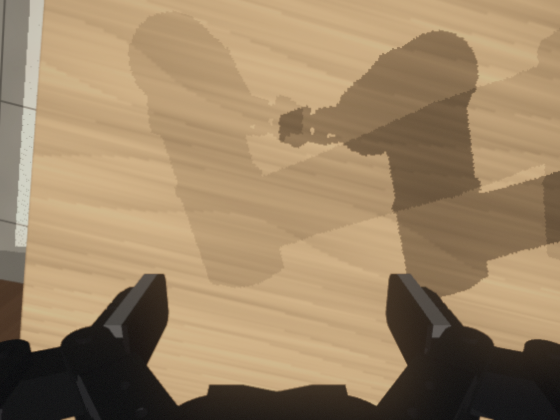

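Candidates for the lens: the one on the grey rest at scene (343,210), and the one lying on the bench at scene (290,168), which looks larger and has no rest. The rest-shaped thing at (370,142) is pink, so it is excluded. I'll confirm in an enlarged crop.

```bash
python3 - <<'E'
from h import *
a=cv2.imread('pics/scene0.png'); b=cv2.imread('pics/side0.png')
A=cv2.resize(a[235:335,160:280],None,fx=5,fy=5,interpolation=cv2.INTER_CUBIC)
B=cv2.resize(a[140:250,240:400],None,fx=5,fy=5,interpolation=cv2.INTER_CUBIC)
C=cv2.resize(b[165:300,200:420],None,fx=3.6,fy=3.6,interpolation=cv2.INTER_CUBIC)
for n,x in zip('ABC',(A,B,C)): cv2.imwrite(f'pics/crop{n}.png',x)
s=load('scene0')
for n,uv in dict(handle=(205,266),lensglass=(355,214),tail=(322,193),ring=(249,280),big=(276,173),grip=(338,206)).items(): print(n,depthpt(s,uv).round(0))
E
```

```text
handle [[ 519. -222.   58.]]
lensglass [[587. 234.  67.]]
tail [[458. 211.  67.]]
ring [[ 689. -183.  142.]]
big [[234. 188.   9.]]
grip [[521. 224.  55.]]
```

View pics/cropA.png

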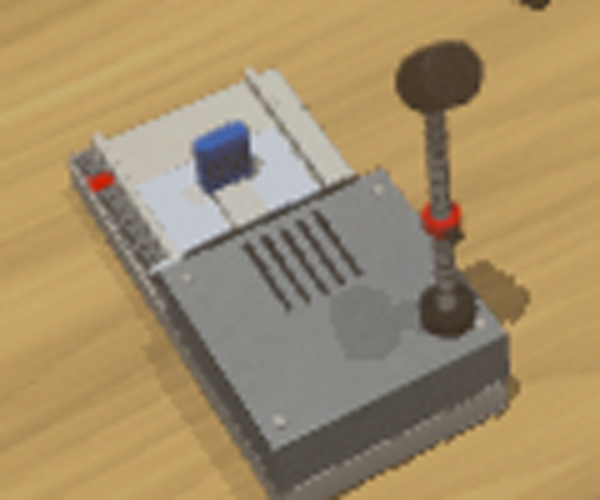

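View pics/cropB.png

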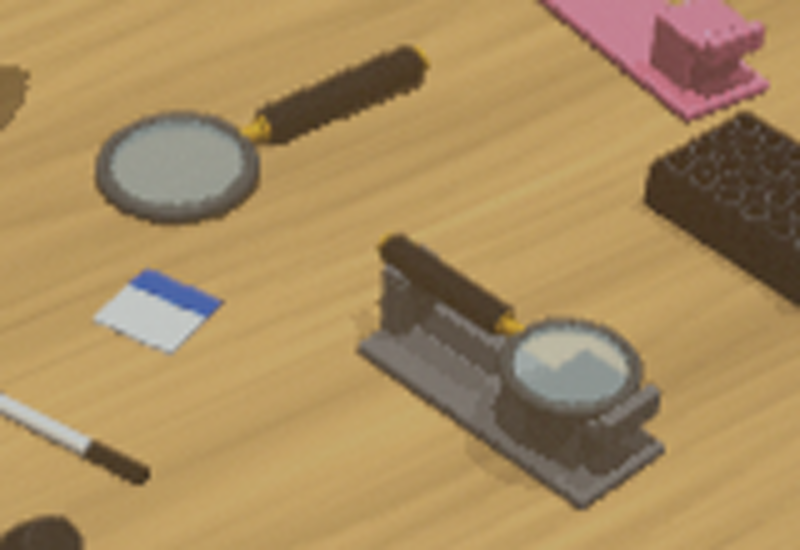

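View pics/cropC.png

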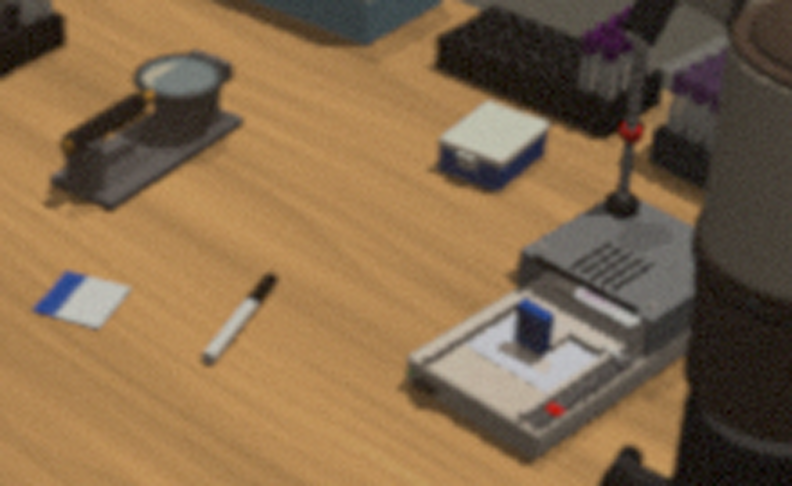

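The smaller lens sits on the grey rest: glass around scene (355,214), handle from (318,190) to (341,204). The lens on the bench at (276,173) is bigger. Next I'll measure coarsely from both views.

```bash
python3 - <<'E'
from h import *
s=load('scene0'); d=load('side0')
def cloud(im):
    v,u=np.mgrid[0:420,0:560]; uv=np.c_[u.ravel(),v.ravel()]
    return depthpt(im,uv).reshape(420,560,3)
for nm,im in (('scene',s),('side',d)):
    P=cloud(im); 
    m=(abs(P[...,2]-66)<4)&(abs(P[...,0]-630)<130)&(abs(P[...,1]+190)<130)
    n,l,st,c=cv2.connectedComponentsWithStats(m.astype(np.uint8)); k=1+st[1:,4].argmax()
    q=P[l==k]; r=cv2.minAreaRect(q[:,:2].astype(np.float32)); print(nm,'hood',len(q),r,q[:,2].mean(),cv2.boxPoints(r).round(0).tolist())
    hsv=cv2.cvtColor(im['frame'],cv2.COLOR_RGB2HSV)
    m=cv2.inRange(hsv,(105,100,40),(130,255,255))>0
    m&=(abs(P[...,0]-520)<60)&(abs(P[...,1]+222)<60)
    v,u=np.nonzero(m); print('tab',u.mean(),v.mean(),u.min(),u.max(),v.min(),v.max(),P[m].min(0),P[m].max(0),P[m].mean(0))
    m=(P[...,2]>45)&(P[...,2]<75)&(P[...,0]>420)&(P[...,0]<650)&(P[...,1]>150)&(P[...,1]<290)
    q=P[m]; print('lens',len(q),cv2.minAreaRect(q[:,:2].astype(np.float32)),q.min(0),q.max(0))
print(tri(s,(204.5,266.5),d,(348.5,257)))
E
```

```text
scene hood 1947 ((639.5224609375, -225.85662841796875), (131.3516845703125, 136.5423126220703), 88.75749969482422) 65.5558613949007 [[570.0, -290.0], [706.0, -293.0], [709.0, -162.0], [573.0, -159.0]]
tab 203.53333333333333 262.2 199 208 260 265 [ 511.56616869 -236.59203118   66.50973169] [ 521.97708354 -210.55317054   75.59061892] [ 517.15789605 -223.4487315    71.80250602]
lens 797 ((526.8860473632812, 238.78707885742188), (84.43258666992188, 209.77127075195312), 89.08912658691406) [421.66959219 195.43098936  45.01865923] [631.5027287  280.03889032  74.23765603]
side hood 948 ((638.1487426757812, -226.44406127929688), (134.3712158203125, 135.5361785888672), 88.41006469726562) 66.84879613789042 [[569.0, -292.0], [704.0, -295.0], [708.0, -161.0], [572.0, -157.0]]
tab 348.5806451612903 252.16129032258064 344 352 249 261 [ 507.24163494 -237.7770607    45.22804211] [ 522.38933841 -211.70415909   76.82484727] [ 513.48084567 -226.99673295   71.16533762]
lens 515 ((530.9025268554688, 218.7445831298828), (206.36590576171875, 83.0543441772461), 21.974363327026367) [423.50146597 195.44826498  45.01902885] [630.02756769 280.69527179  74.0033271 ]
(array([ 517.07451431, -223.96445199,   52.9670111 ]), np.float64(3.7132142917890905))
```

>>> play_rows:
  targets:
    - {"tx": -0.2, "ty": 0.12, "spin": 0.1, "gripper": -1}
    - {"tx": -0.4, "ty": 0.24, "spin": 0.2, "gripper": -1}
    - {"tx": -0.6, "ty": 0.36, "spin": 0.3, "gripper": -1}
    - {"tx": -0.8, "ty": 0.48, "spin": 0.35, "gripper": -1}
    - {"tx": -0.9, "ty": 0.56, "spin": 0.35, "gripper": -1}
    - {"tx": -0.9, "ty": 0.56, "spin": 0.35, "gripper": -1}

```text
invalid input
```

```bash
cat >> h.py <<'E'
from scipy.spatial.transform import Rotation as Ro
def togo(p,state=None):
    s=state or read_state(); R=Ro.from_quat(s['ee_rot']).as_matrix()
    d=R.T@(np.array(p)-s['position'])/250
    y=np.degrees(np.arctan2(R[1,1],R[0,1]))
    print('t',s['clock'],'pos',np.round(s['position'],1),'ytool yaw',y.round(2),'zaxis',R[:,2].round(3),'F',np.round(s['contact_force'],1),'w',round(s['gripper_width'],1)); print('shift',d.round(4)); return d
E
python3 -c "
from h import *
togo((520,-224,207))"
```

```text
t 0.15 pos [ 154.4 -605.1  206.5] ytool yaw 104.3 zaxis [-0.001  0.002 -1.   ] F [-0.2  0.   0.2] w 85.4
shift [-1.7938e+00  1.1160e+00 -5.0000e-04]
```

>>> play_rows:
  targets:
    - {"tx": -0.2, "ty": 0.12, "tz": 0, "spin": 0.1, "gripper": -1}
    - {"tx": -0.4, "ty": 0.24, "tz": 0, "spin": 0.2, "gripper": -1}
    - {"tx": -0.6, "ty": 0.36, "tz": 0, "spin": 0.3, "gripper": -1}
    - {"tx": -0.8, "ty": 0.48, "tz": 0, "spin": 0.35, "gripper": -1}
    - {"tx": -0.9, "ty": 0.56, "tz": 0, "spin": 0.35, "gripper": -1}
    - {"tx": -0.9, "ty": 0.56, "tz": 0, "spin": 0.35, "gripper": -1}

```text
clock: 0.9
position: [339.0, -412.7, 207.3]
ee_rot: [0.011, 1.0, 0.0, -0.0]
contact_force: [-0.7, -0.2, -0.5]
gripper_width: 85.3
```

```bash

python3 -c "
from h import *
togo((520,-224,207))"
```

```text
t 0.9 pos [ 339.  -412.7  207.3] ytool yaw 88.77 zaxis [-0.  0. -1.] F [-0.7 -0.2 -0.5] w 85.3
shift [-0.7076  0.7701  0.0013]
```

>>> play_rows:
  targets:
    - {"tx": -0.15, "ty": 0.16, "tz": 0, "spin": 0, "gripper": -1}
    - {"tx": -0.3, "ty": 0.33, "tz": 0, "spin": 0, "gripper": -1}
    - {"tx": -0.45, "ty": 0.5, "tz": 0, "spin": 0, "gripper": -1}
    - {"tx": -0.6, "ty": 0.66, "tz": 0, "spin": 0, "gripper": -1}
    - {"tx": -0.7, "ty": 0.77, "tz": 0, "spin": 0, "gripper": -1}
    - {"tx": -0.7, "ty": 0.77, "tz": 0, "spin": 0, "gripper": -1}
    - {"tx": -0.7, "ty": 0.77, "tz": 0, "spin": 0, "gripper": -1}

```text
clock: 1.78
position: [517.0, -227.1, 206.9]
ee_rot: [0.013, 1.0, 0.0, -0.001]
contact_force: [0.3, -0.4, 0.0]
gripper_width: 85.1
```

```bash

python3 -c "
from h import *
togo((520,-224,207))
snap('wrist','w1')"
```

```text
t 1.775 pos [ 517.  -227.1  206.9] ytool yaw 88.51 zaxis [-0.001  0.    -1.   ] F [ 0.3 -0.4  0. ] w 85.1
shift [-0.0117  0.0127 -0.0003]
```

View pics/w1.png

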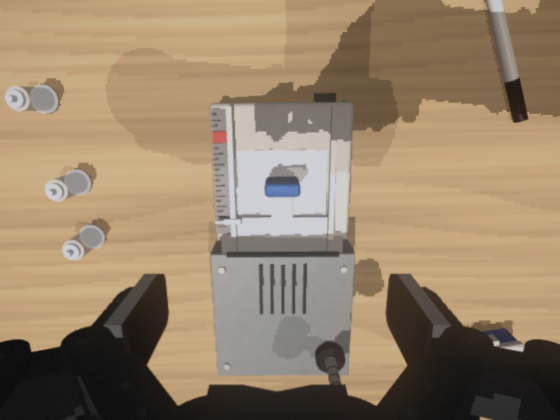

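The wrist view shows the viewer squarely: red band at (219,137), white pointer at (228,221), tab at (282,188).

```bash

python3 - <<'E'
from h import *
w=load('w1'); f=w['frame']; hsv=cv2.cvtColor(f,cv2.COLOR_RGB2HSV)
s=load('scene0');d=load('side0')
def cen(m,box):
    x0,y0,x1,y1=box; M=np.zeros_like(m);M[y0:y1,x0:x1]=m[y0:y1,x0:x1]; v,u=np.nonzero(M); return (u.mean(),v.mean()),(u.min(),u.max(),v.min(),v.max())
r=(cv2.inRange(hsv,(0,120,80),(8,255,255))|cv2.inRange(hsv,(172,120,80),(180,255,255)))
b=cv2.inRange(hsv,(105,110,30),(130,255,255))
c,e=cen(r,(205,120,235,150)); print('band',c,e,plane(w,c,31).round(1), depthpt(w,c).round(1))
print('pointer',plane(w,(226,221),34).round(1),depthpt(w,(226,221)).round(1))
c,e=cen(b,(255,165,310,205)); print('tab',c,e,depthpt(w,[(282,192),(282,188)]).round(1))
print('top edges', plane(w,[(e[0],188),(e[1],188),(282,e[2]),(282,e[3])],74).round(1))
# triangulate tab top: top mask centre w vs scene top
# base front corners & hood corners
print('base front corners',plane(w,[(211,104),(352,103)],30).round(1))
print('hood corners',plane(w,[(214,255),(352,254),(217,374),(348,374)],66).round(1))
cv2.imwrite('pics/w1c.png',cv2.resize(f[95:265,200:365,::-1],None,fx=3.5,fy=3.5,interpolation=cv2.INTER_CUBIC))
E
```

```text
band (np.float64(218.89705882352942), np.float64(136.66176470588235)) (np.int64(213), np.int64(225), np.int64(131), np.int64(142)) [[ 473.9 -279.6   31. ]] [[ 473.2 -280.1   32.7]]
pointer [[ 553.5 -277.9   34. ]] [[ 551.3 -276.8   41. ]]
tab (np.float64(281.9406779661017), np.float64(190.0141242937853)) (np.int64(266), np.int64(298), np.int64(185), np.int64(195)) [[ 516.9 -223.8   74. ]
 [ 513.3 -223.7   75. ]]
top edges [[ 513.2 -236.9   74. ]
 [ 513.9 -210.5   74. ]
 [ 511.  -223.6   74. ]
 [ 519.5 -223.8   74. ]]
base front corners [[ 445.2 -284.8   30. ]
 [ 447.6 -159.3   30. ]]
hood corners [[ 575.  -285.8   66. ]
 [ 577.3 -162.4   66. ]
 [ 702.3 -292.3   66. ]
 [ 705.7 -162.3   66. ]]
```

View pics/w1c.png

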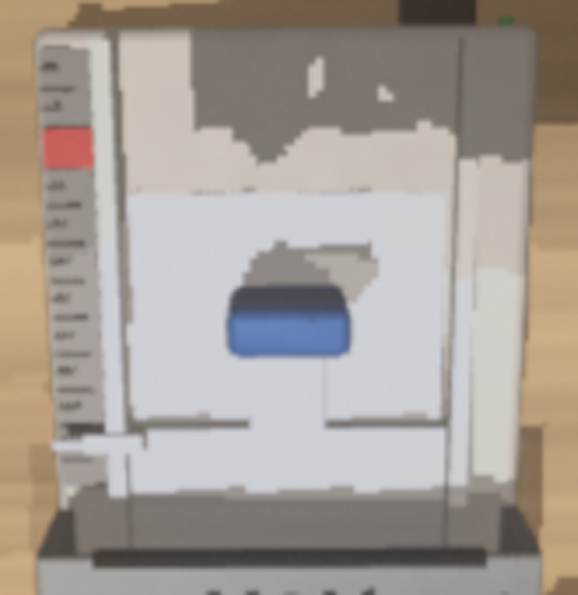

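>>> play_rows:
  targets:
    - {"tx": 0.006, "ty": 0.014, "tz": 0.12, "spin": 0, "gripper": -1}
    - {"tx": 0.006, "ty": 0.014, "tz": 0.24, "spin": 0, "gripper": -1}
    - {"tx": 0.006, "ty": 0.014, "tz": 0.36, "spin": 0, "gripper": -1}
    - {"tx": 0.006, "ty": 0.014, "tz": 0.46, "spin": 0, "gripper": -1}
    - {"tx": 0.006, "ty": 0.014, "tz": 0.54, "spin": 0, "gripper": -1}
    - {"tx": 0.006, "ty": 0.014, "tz": 0.59, "spin": 0, "gripper": -1}
    - {"tx": 0.006, "ty": 0.014, "tz": 0.59, "spin": 0, "gripper": -1}
    - {"tx": 0.006, "ty": 0.014, "tz": 0.59, "spin": 0, "gripper": -1}

```text
clock: 2.82
position: [516.8, -223.2, 60.7]
ee_rot: [0.013, 1.0, -0.0, 0.001]
contact_force: [0.1, 0.4, 0.4]
gripper_width: 85.2
```

```bash

python3 -c "
from h import *
togo((515.5,-223.7,59))
snap('wrist','w2')"
```

```text
t 2.825 pos [ 516.8 -223.2   60.7] ytool yaw 88.55 zaxis [ 0.002 -0.    -1.   ] F [0.1 0.4 0.4] w 85.2
shift [ 0.0052 -0.0021  0.0068]
```

View pics/w2.png

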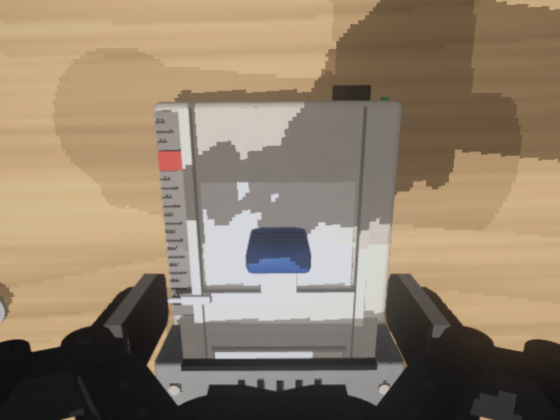

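```bash

python3 - <<'E'
from h import *
w=load('w2'); print(plane(w,[(278,250),(278,272),(247,268),(310,268)],74).round(1), depthpt(w,[(278,265),(278,268),(278,240)]).round(1))
print(proj(w,[(516.8,-223.2,60.7),(516.8,-223.2,74),(515,-223.5,74),(509,-223.5,74),(521,-223.5,74)]))
print(depthpt(w,[(150,285),(405,285)]).round(1))
E
```

```text
[[ 508.8 -223.4   74. ]
 [ 519.5 -223.7   74. ]
 [ 517.2 -237.6   74. ]
 [ 517.9 -209.2   74. ]] [[ 516.1 -223.6   74. ]
 [ 517.7 -223.6   73.8]
 [ 509.5 -223.4   59.7]]
[[278.78357129 254.82047638]
 [278.91538246 266.41661668]
 [278.15373872 262.75992376]
 [277.8274176  250.35505282]
 [278.47341971 274.91239247]]
[[ 505.4 -267.8  111.6]
 [ 507.6 -179.5  111.6]]
```

>>> play_rows:
  targets:
    - {"tx": 0.008, "ty": 0, "tz": 0, "spin": 0, "gripper": 1}
    - {"tx": 0.008, "ty": 0, "tz": 0, "spin": 0, "gripper": 1}
    - {"tx": 0.008, "ty": 0, "tz": 0, "spin": 0, "gripper": 1}
    - {"tx": 0.008, "ty": 0, "tz": 0, "spin": 0, "gripper": 1}
    - {"tx": 0.008, "ty": 0, "tz": 0, "spin": 0, "gripper": 1}
    - {"tx": 0.008, "ty": 0, "tz": 0, "spin": 0, "gripper": 1}

```text
clock: 3.62
position: [514.3, -222.7, 59.8]
ee_rot: [0.013, 1.0, 0.0, -0.0]
contact_force: [-0.4, -0.7, 0.8]
gripper_width: -0.4
```

```bash

python3 -c "
from h import *
togo((437.5,-221.7,59))"
```

```text
t 3.625 pos [ 514.3 -222.7   59.8] ytool yaw 88.56 zaxis [-0.  0. -1.] F [-0.4 -0.7  0.8] w -0.4
shift [ 0.3072 -0.0038  0.0032]
```

```bash

python3 -c "
from h import *
snap('wrist','w3');snap('scene','s3');snap('side','d3')
for n,b in(('scene','s3'),('side','d3')):
  pass
a=cv2.imread('pics/s3.png')[180:340,140:300];b=cv2.imread('pics/d3.png')[160:320,270:430]
cv2.imwrite('pics/c3.png',np.hstack([cv2.resize(x,(400,400),interpolation=cv2.INTER_CUBIC) for x in(a,b)]))"
```

```text
(no output)
```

View pics/w3.png

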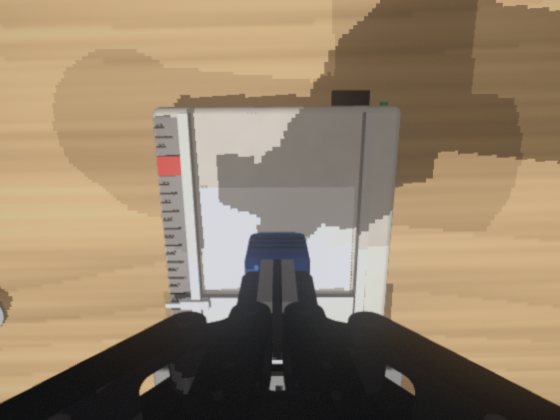

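View pics/c3.png

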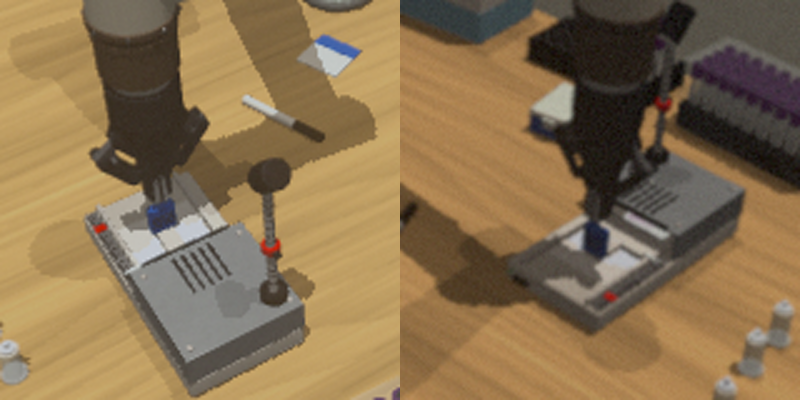

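```bash

python3 - <<'E'
from h import *
w=load('w3'); print('wrist tips',depthpt(w,[(268,264),(288,264),(277,265),(268,280),(277,240)]).round(1))
v,u=np.mgrid[0:420,0:560]
for n in('s3','d3'):
    im=load(n); P=depthpt(im,np.c_[u.ravel(),v.ravel()]); c=im['frame'].reshape(-1,3).astype(int)
    dark=(c.max(1)<75)&(c.max(1)-c.min(1)<25)
    m=dark&(abs(P[:,0]-514)<40)&(abs(P[:,1]+223)<40)&(P[:,2]>45)&(P[:,2]<130)
    q=P[m]; print(n,q[q[:,2].argsort()][:12].round(0).tolist(),len(q))
    print(proj(im,[(514.3,-222.7,59.8),(514.3,-222.7,45.8),(514.3,-222.7,74)]).round(1))
E
```

```text
wrist tips [[ 504.1 -226.8   92.8]
 [ 443.7 -221.8  226.8]
 [ 504.4 -223.3   93.3]
 [ 504.1 -226.5  106.5]
 [ 509.4 -223.4   52.4]]
s3 [[521.0, -212.0, 46.0], [520.0, -214.0, 46.0], [520.0, -235.0, 47.0], [521.0, -221.0, 47.0], [520.0, -217.0, 48.0], [521.0, -230.0, 48.0], [518.0, -216.0, 49.0], [520.0, -232.0, 49.0], [521.0, -226.0, 51.0], [523.0, -212.0, 52.0], [523.0, -221.0, 52.0], [520.0, -232.0, 53.0]] 118
[[203.7 264.5]
 [204.3 268. ]
 [203.2 260.8]]
d3 [[513.0, -214.0, 45.0], [515.0, -230.0, 45.0], [509.0, -217.0, 45.0], [508.0, -229.0, 45.0], [515.0, -237.0, 46.0], [516.0, -239.0, 46.0], [509.0, -238.0, 46.0], [510.0, -220.0, 47.0], [509.0, -234.0, 48.0], [507.0, -226.0, 48.0], [510.0, -237.0, 49.0], [511.0, -215.0, 50.0]] 199
[[347.2 254.8]
 [346.8 258.9]
 [347.6 250.5]]
```

```bash

python3 - <<'E'
from h import *
s=read_state(); print(s['position'],s['joints'],s['gripper_width'])
w=load('w3'); print('cam',np.linalg.inv(w['world_to_cam'])[:3,3].round(1))
for r in range(250,320,4): print(r,depthpt(w,[(268,r)]).round(1)[0],w['frame'][r,268], depthpt(w,[(300,r)]).round(1)[0])
cv2.imwrite('pics/w3c.png',cv2.resize(w['frame'][220:340,210:350,::-1],None,fx=4.5,fy=4.5,interpolation=cv2.INTER_CUBIC))
cv2.imwrite('pics/s3c.png',cv2.resize(load('s3')['frame'][215:295,160:250,::-1],None,fx=7,fy=7,interpolation=cv2.INTER_CUBIC))
E
```

```text
[ 514.3061372  -222.646271     59.81084749] [-1.19393307e-01  4.27078264e-01 -3.41671139e-01  1.01225456e-05
 -8.02070851e-01 -1.47645343e+00] 0.01193279053636877
cam [ 443.7 -221.8  226.8]
250 [ 509.4 -227.6   65.2] [57 64 87] [ 510.1 -212.6   64.4]
254 [ 509.1 -227.5   70.9] [58 65 87] [ 509.9 -212.9   69.8]
258 [ 510.2 -227.5   72.7] [60 70 94] [ 509.9 -213.2   74.2]
262 [ 504.  -226.8   91.1] [87 85 87] [ 511.9 -213.2   74.2]
266 [ 503.3 -226.7   96.4] [86 84 86] [ 513.7 -213.2   74.4]
270 [ 503.9 -226.7   98.8] [86 85 86] [ 515.8 -213.2   74. ]
274 [ 503.8 -226.6  102.3] [85 84 84] [ 508.4 -214.3   93.4]
278 [ 503.8 -226.5  105.5] [85 83 84] [ 508.3 -214.5   97.1]
282 [ 503.8 -226.4  108.8] [85 83 84] [ 507.8 -214.8  101.5]
286 [ 504.1 -226.4  111.1] [84 82 83] [ 508.4 -214.9  103.4]
290 [ 503.7 -226.3  114.8] [83 81 82] [ 508.2 -215.1  106.9]
294 [ 504.4 -226.3  116.2] [81 79 80] [ 508.3 -215.3  109.6]
298 [ 504.  -226.2  119.5] [81 79 79] [ 508.5 -215.4  111.9]
302 [ 504.1 -226.1  122. ] [97 95 93] [ 503.2 -216.1  123.9]
306 [ 505.9 -226.2  121.3] [76 75 74] [ 501.6 -216.4  128.9]
310 [ 503.  -226.   128.4] [38 39 41] [ 501.6 -216.5  131.2]
314 [ 502.9 -225.9  130.9] [37 38 40] [ 502.7 -216.6  131.6]
318 [ 502.9 -225.8  132.9] [37 37 40] [ 503.4 -216.6  132.6]
```

View pics/w3c.png

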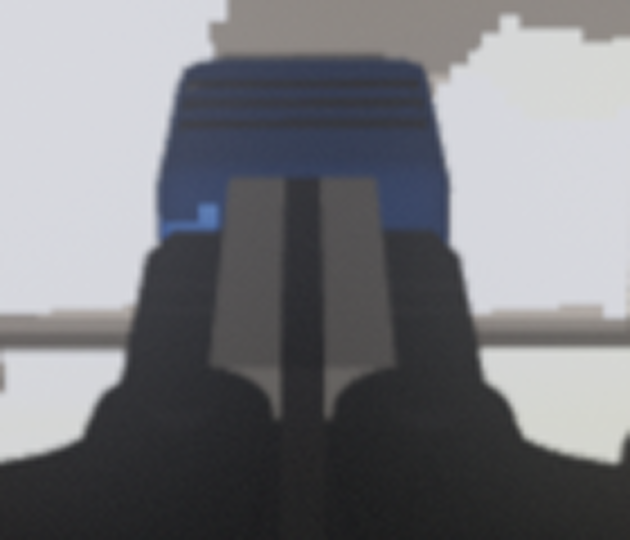

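View pics/s3c.png

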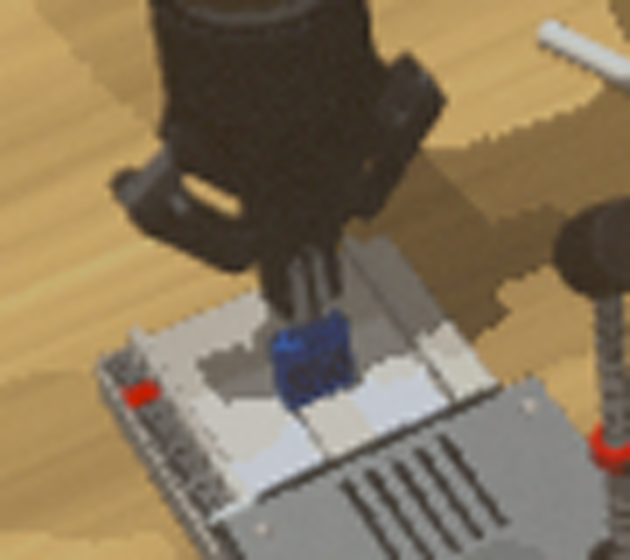

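```bash

python3 - <<'E'
from h import *
w=load('w3'); o,d=ray(w,[(268,259.3),(288,259.3)]); t=(503.8-o[0])/d[:,0]; print('tip from wrist',(o+t[:,None]*d).round(1))
# open tips at w2
w=load('w2'); 
for r in (275,278,282,290): print(r,depthpt(w,[(150,r),(156,r),(402,r),(396,r)]).round(1).tolist())
s=load('s3')
for uv in [(200,258),(203,258),(203,260),(206,258),(203,255),(201,252),(207,255)]: print(uv,depthpt(s,uv).round(0),s['frame'][uv[1],uv[0]])
print(proj(s,[(525,-223,z) for z in (74,80,85,90,95)]).round(1).tolist())
E
```

```text
tip from wrist [[ 503.8 -226.9   88.9]
 [ 503.8 -218.9   89.4]]
275 [[505.4, -270.4, 103.6], [505.2, -268.0, 104.3], [507.1, -178.4, 104.9], [507.6, -180.2, 103.8]]
278 [[505.5, -269.7, 105.8], [505.8, -267.7, 105.5], [507.6, -178.8, 106.2], [507.3, -181.1, 106.6]]
282 [[505.7, -268.8, 108.8], [505.6, -266.5, 109.0], [507.7, -179.7, 109.1], [508.8, -181.1, 106.9]]
290 [[505.4, -266.6, 115.1], [508.9, -267.1, 108.6], [508.6, -180.9, 113.1], [511.1, -181.4, 108.5]]
(200, 258) [[ 519. -232.   95.]] [58 48 41]
(203, 258) [[ 525. -226.   96.]] [96 90 84]
(203, 260) [[ 524. -227.   88.]] [93 88 82]
(206, 258) [[ 522. -217.   89.]] [96 91 85]
(203, 255) [[ 525. -225.  108.]] [84 79 71]
(201, 252) [[ 527. -230.  124.]] [63 55 47]
(207, 255) [[ 519. -212.   94.]] [59 49 44]
[[205.0, 263.4], [204.7, 261.9], [204.6, 260.6], [204.4, 259.3], [204.2, 258.0]]
```

Both cameras put the shut fingertips at z≈89 with the reported TCP at 59.8. So the tips stand about 29 mm behind the reported TCP instead of 14 mm ahead of it, and the fingers closed above the tab. I'll use the measured offset: open, go 44 mm lower and grip again.

>>> play_rows:
  targets:
    - {"tx": 0, "ty": -0.002, "tz": 0, "spin": 0, "gripper": -1}
    - {"tx": 0, "ty": -0.002, "tz": 0, "spin": 0, "gripper": -1}
    - {"tx": 0, "ty": -0.002, "tz": 0, "spin": 0, "gripper": -1}
    - {"tx": 0, "ty": -0.002, "tz": 0, "spin": 0, "gripper": -1}
    - {"tx": 0, "ty": -0.002, "tz": 0, "spin": 0, "gripper": -1}
    - {"tx": 0, "ty": -0.002, "tz": 0.06, "spin": 0, "gripper": -1}
    - {"tx": 0, "ty": -0.002, "tz": 0.12, "spin": 0, "gripper": -1}
    - {"tx": 0, "ty": -0.002, "tz": 0.17, "spin": 0, "gripper": -1}
    - {"tx": 0, "ty": -0.002, "tz": 0.17, "spin": 0, "gripper": -1}
    - {"tx": 0, "ty": -0.002, "tz": 0.17, "spin": 0, "gripper": -1}

```text
clock: 5.03
position: [514.5, -223.2, 17.3]
ee_rot: [0.012, 1.0, -0.0, 0.0]
contact_force: [0.3, -0.2, 0.7]
gripper_width: 85.6
```

```bash

python3 -c "
from h import *
togo((514.5,-223.5,17))
snap('wrist','w4')"
```

```text
t 5.025 pos [ 514.5 -223.2   17.3] ytool yaw 88.58 zaxis [ 0. -0. -1.] F [ 0.3 -0.2  0.7] w 85.6
shift [ 0.0002 -0.001   0.0012]
```

View pics/w4.png

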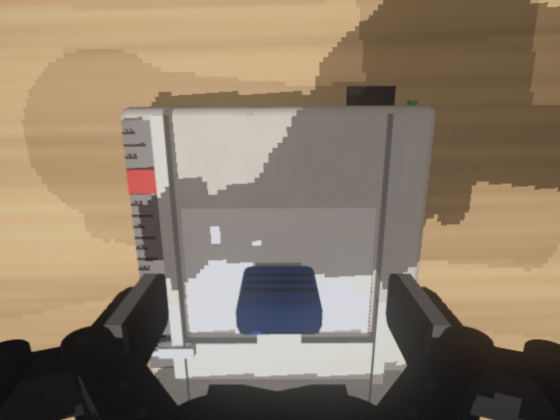

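The tab, at columns 238–320 and rows 265–333, now stands between the fingers. Closing.

>>> play_rows:
  targets:
    - {"tx": 0, "ty": 0, "tz": 0, "spin": 0, "gripper": 1}
    - {"tx": 0, "ty": 0, "tz": 0, "spin": 0, "gripper": 1}
    - {"tx": 0, "ty": 0, "tz": 0, "spin": 0, "gripper": 1}
    - {"tx": 0, "ty": 0, "tz": 0, "spin": 0, "gripper": 1}
    - {"tx": 0, "ty": 0, "tz": 0, "spin": 0, "gripper": 1}
    - {"tx": 0, "ty": 0, "tz": 0, "spin": 0, "gripper": 1}

```text
clock: 5.82
position: [514.3, -222.7, 17.7]
ee_rot: [0.013, 1.0, 0.0, 0.0]
contact_force: [-2.0, 4.8, 4.7]
gripper_width: 28.9
```

```bash

python3 -c "
from h import *
togo((436.5,-221.5,17.3))
w=snap('wrist','w5')
print(depthpt(w,[(175,353)]))"
```

```text
t 5.825 pos [ 514.3 -222.7   17.7] ytool yaw 88.56 zaxis [ 0.  0. -1.] F [-2.   4.8  4.7] w 28.9
shift [ 0.3114 -0.0028  0.0017]
[[ 497.15234629 -246.25810417  113.50351051]]
```

View pics/w5.png

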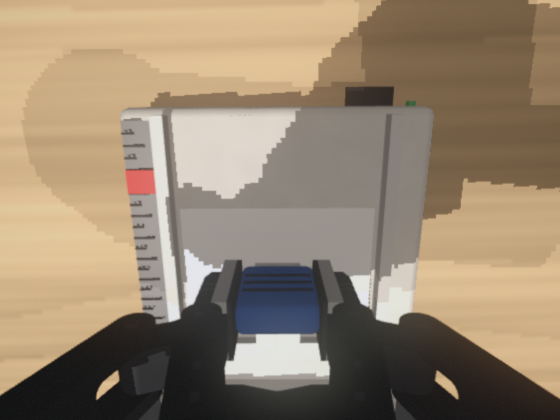

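Gripped (28.9 mm). Pulling 78 mm.

>>> play_rows:
  targets:
    - {"tx": 0.04, "ty": 0, "tz": 0, "spin": 0, "gripper": 1}
    - {"tx": 0.09, "ty": 0, "tz": 0, "spin": 0, "gripper": 1}
    - {"tx": 0.14, "ty": 0, "tz": 0, "spin": 0, "gripper": 1}
    - {"tx": 0.19, "ty": 0, "tz": 0, "spin": 0, "gripper": 1}
    - {"tx": 0.24, "ty": 0, "tz": 0, "spin": 0, "gripper": 1}
    - {"tx": 0.28, "ty": 0, "tz": 0, "spin": 0, "gripper": 1}
    - {"tx": 0.3, "ty": 0, "tz": 0, "spin": 0, "gripper": 1}
    - {"tx": 0.312, "ty": 0, "tz": 0, "spin": 0, "gripper": 1}
    - {"tx": 0.312, "ty": 0, "tz": 0, "spin": 0, "gripper": 1}
    - {"tx": 0.312, "ty": 0, "tz": 0, "spin": 0, "gripper": 1}

```text
clock: 7.12
position: [436.9, -221.2, 17.7]
ee_rot: [0.012, 1.0, -0.0, 0.0]
contact_force: [1.6, 4.7, 5.8]
gripper_width: 29.3
```

```bash

python3 -c "
from h import *
togo((436.5,-221.5,17.3))
s=snap('scene','s6');d=snap('side','d6');w=snap('wrist','w6')
a=cv2.resize(s['frame'][230:300,160:240,::-1],(400,350),interpolation=cv2.INTER_CUBIC);b=cv2.resize(d['frame'][230:300,310:390,::-1],(400,350),interpolation=cv2.INTER_CUBIC)
cv2.imwrite('pics/c6.png',np.hstack([a,b]))"
```

```text
t 7.125 pos [ 436.9 -221.2   17.7] ytool yaw 88.58 zaxis [ 0.001 -0.    -1.   ] F [1.6 4.7 5.8] w 29.3
shift [ 0.0015 -0.0011  0.0016]
```

View pics/c6.png

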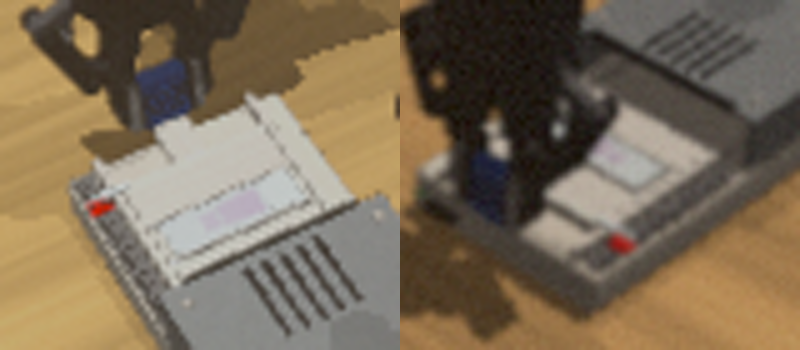

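View pics/w6.png

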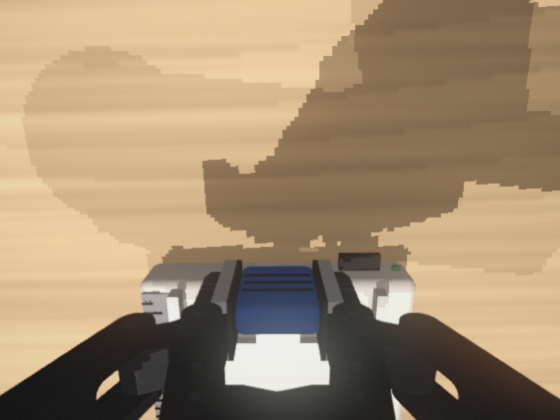

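>>> play_rows:
  targets:
    - {"tx": 0, "ty": 0, "tz": 0, "spin": 0, "gripper": -1}
    - {"tx": 0, "ty": 0, "tz": 0, "spin": 0, "gripper": -1}
    - {"tx": 0, "ty": 0, "tz": 0, "spin": 0, "gripper": -1}
    - {"tx": 0, "ty": 0, "tz": 0, "spin": 0, "gripper": -1}
    - {"tx": 0, "ty": 0, "tz": 0, "spin": 0, "gripper": -1}
    - {"tx": 0, "ty": 0, "tz": -0.1, "spin": 0, "gripper": -1}
    - {"tx": -0.1, "ty": 0, "tz": -0.3, "spin": 0, "gripper": -1}
    - {"tx": -0.2, "ty": 0, "tz": -0.5, "spin": 0, "gripper": -1}
    - {"tx": -0.24, "ty": 0, "tz": -0.6, "spin": 0, "gripper": -1}
    - {"tx": -0.24, "ty": 0, "tz": -0.6, "spin": 0, "gripper": -1}
    - {"tx": -0.24, "ty": 0, "tz": -0.6, "spin": 0, "gripper": -1}

```text
clock: 8.65
position: [495.0, -222.3, 166.0]
ee_rot: [0.013, 1.0, 0.001, -0.001]
contact_force: [-0.1, 1.2, 0.2]
gripper_width: 85.4
```

```bash

python3 -c "
from h import *
togo((436.5,-221.5,17.3))
w=snap('wrist','w7')
cv2.imwrite('pics/w7c.png',cv2.resize(w['frame'][60:280,180:380,::-1],None,fx=2.7,fy=2.7,interpolation=cv2.INTER_CUBIC))"
```

```text
t 8.65 pos [ 495.  -222.3  166. ] ytool yaw 88.54 zaxis [-0.003  0.001 -1.   ] F [-0.1  1.2  0.2] w 85.4
shift [ 0.2323 -0.0032  0.5954]
```

View pics/w7c.png

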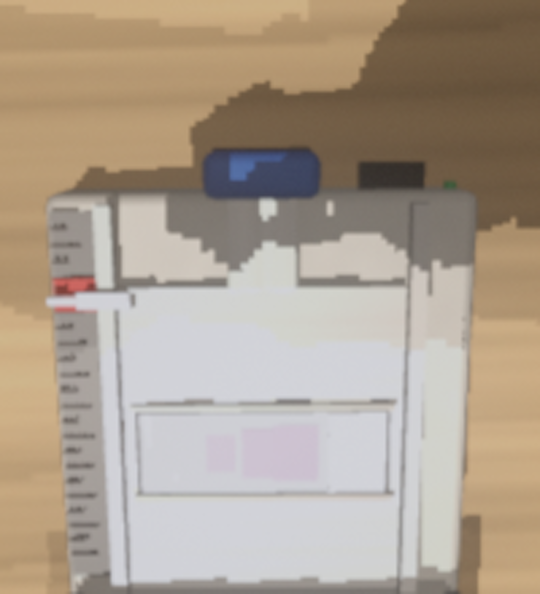

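```bash

python3 - <<'E'
from h import *
w=load('w7'); print('cam',np.linalg.inv(w['world_to_cam'])[:3,3].round(1))
C=lambda x,y:(180+x/2.7-.3,60+y/2.7-.3)
print('band rows', plane(w,[C(72,277),C(72,311)],31).round(1))
print('pointer depth', depthpt(w,[C(112,299),C(80,299),C(65,299),C(72,284)]).round(1))
for z in(36,38,40): print(z,plane(w,[C(85,299)],z).round(1))
print('tab top', plane(w,[C(262,149),C(262,182),C(262,197),C(203,180),C(320,180)],74).round(1), depthpt(w,[C(262,160),C(262,190)]).round(1))
print('slide',plane(w,[C(137,411),C(388,409),C(141,494),C(389,491)],39.5).round(1))
print('film',plane(w,[C(206,453),C(241,453),C(320,453),C(280,423),C(280,481)],39.5).round(1))
print('front corners',plane(w,[C(50,197),C(474,197)],30).round(1))
E
```

```text
cam [ 424.8 -221.6  333.3]
band rows [[ 468.8 -280.    31. ]
 [ 479.2 -280.9   31. ]]
pointer depth [[ 473.7 -266.9   41.4]
 [ 473.6 -276.6   40.6]
 [ 473.5 -281.4   40.4]
 [ 469.8 -279.9   33.6]]
36 [[ 474.7 -275.7   36. ]]
38 [[ 474.4 -275.3   38. ]]
40 [[ 474.1 -275.    40. ]]
tab top [[ 431.7 -221.7   74. ]
 [ 439.7 -221.9   74. ]
 [ 443.5 -222.    74. ]
 [ 438.9 -236.8   74. ]
 [ 439.6 -207.2   74. ]] [[ 433.7 -222.2   72.9]
 [ 441.6 -222.4   74.5]]
slide [[ 509.  -261.8   39.5]
 [ 510.3 -185.2   39.5]
 [ 536.  -262.1   39.5]
 [ 537.  -184.6   39.5]]
film [[ 523.  -241.3   39.5]
 [ 523.3 -230.5   39.5]
 [ 523.9 -206.1   39.5]
 [ 513.9 -218.2   39.5]
 [ 532.8 -218.6   39.5]]
front corners [[ 445.  -284.9   30. ]
 [ 448.2 -159.1   30. ]]
```

Pointer x≈474.0 against band 468.8–479.2 (centre 474.0), so the carrier is centred and released. The film is at about (523,-223.5,39.5). Next, the lens.

>>> play_rows:
  targets:
    - {"tx": 0, "ty": 0.15, "tz": -0.05, "spin": 0, "gripper": -1}
    - {"tx": 0, "ty": 0.35, "tz": -0.1, "spin": 0, "gripper": -1}
    - {"tx": 0, "ty": 0.55, "tz": -0.14, "spin": 0, "gripper": -1}
    - {"tx": 0, "ty": 0.75, "tz": -0.14, "spin": 0, "gripper": -1}
    - {"tx": 0, "ty": 0.95, "tz": -0.14, "spin": 0, "gripper": -1}

```text
clock: 9.32
position: [501.1, 15.9, 201.1]
ee_rot: [0.013, 1.0, -0.0, -0.001]
contact_force: [1.5, 1.6, -0.3]
gripper_width: 85.4
```

>>> play_rows:
  targets:
    - {"tx": 0, "ty": 0.2, "tz": 0, "spin": -0.06, "gripper": -1}
    - {"tx": 0, "ty": 0.4, "tz": 0, "spin": -0.12, "gripper": -1}
    - {"tx": 0, "ty": 0.6, "tz": 0, "spin": -0.2, "gripper": -1}
    - {"tx": -0.02, "ty": 0.75, "tz": 0, "spin": -0.25, "gripper": -1}
    - {"tx": -0.04, "ty": 0.82, "tz": 0, "spin": -0.25, "gripper": -1}
    - {"tx": -0.04, "ty": 0.82, "tz": 0, "spin": -0.25, "gripper": -1}
    - {"tx": -0.04, "ty": 0.82, "tz": 0, "spin": -0.25, "gripper": -1}

```text
clock: 10.2
position: [517.0, 218.2, 201.8]
ee_rot: [-0.085, 0.996, -0.0, -0.001]
contact_force: [0.2, 0.0, 0.3]
gripper_width: 85.5
```

```bash

python3 -c "
from h import *
togo((516,222,207))
w=snap('wrist','w8')"
```

```text
t 10.2 pos [517.  218.2 201.8] ytool yaw 99.73 zaxis [-0.001 -0.001 -1.   ] F [0.2 0.  0.3] w 85.5
shift [ 0.0014  0.0158 -0.0208]
```

View pics/w8.png

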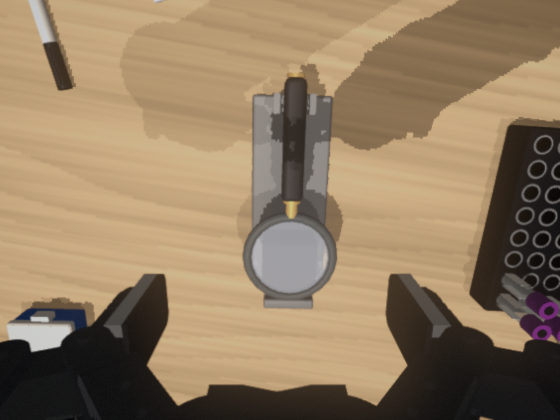

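Wrist view: lens rim centre at about (290,257), handle running from (292,202) to (296,78), standing on the grey rest.

```bash

python3 - <<'E'
from h import *
w=load('w8'); s=load('scene0'); d=load('side0')
f=w['frame']; g=f.max(2)
# handle axis: centres of dark run per row
pts=[]
for r in range(85,198,6):
    row=f[r].max(1).astype(int); u=np.arange(270,318); k=u[row[270:318]<70]
    if len(k)>5: 
        pts.append(((k.min()+k.max())/2,r)); 
    if r in(85,115,145,175): print(r,k.min(),k.max())
pts=np.array(pts); P=plane(w,pts,60+4); 
v=cv2.fitLine(P[:,:2].astype(np.float32),cv2.DIST_HUBER,0,.01,.01).ravel(); print('axis yaw',np.degrees(np.arctan2(v[1],v[0])),v)
print('handle depth top z',[depthpt(w,[(int(a),int(b))])[0].round(1).tolist() for a,b in pts[::4]])
# rim
gray=cv2.cvtColor(f,cv2.COLOR_RGB2GRAY)
c=cv2.HoughCircles(cv2.medianBlur(gray,3),cv2.HOUGH_GRADIENT,1,50,param1=80,param2=20,minRadius=34,maxRadius=52); print(c)
m=np.zeros_like(gray); 
print('rim extents x',plane(w,[(243,257),(337,257),(290,212),(290,301)],65).round(1))
print('rim ring depth',depthpt(w,[(248,257),(332,257),(290,296),(262,228)]).round(1).tolist())
print('handle ends',plane(w,[(292,203),(296,78)],64).round(1))
print('tri glass centre', tri(w,(290,257),s,(355.5,214.5)), tri(w,(290,257),d,(250.5,186.5)))
# red ring
for im in(s,d):
    hsv=cv2.cvtColor(im['frame'],cv2.COLOR_RGB2HSV); r=cv2.inRange(hsv,(0,130,90),(8,255,255))|cv2.inRange(hsv,(172,130,90),(180,255,255))
    n,l,st,cc=cv2.connectedComponentsWithStats(r); print([(st[i].tolist(),cc[i].round(1).tolist()) for i in range(1,n) if st[i,4]>6])
E
python3 - <<'E'
import cv2,sys
sys.path.insert(0,'.')
import numpy as np
a=cv2.imread('pics/w8.png')[60:320,230:350];cv2.imwrite('pics/w8c.png',cv2.resize(a,None,fx=2.3,fy=2.3,interpolation=cv2.INTER_CUBIC))
E
```

```text
85 286 306
115 283 305
145 283 304
175 283 303
axis yaw 8.705853 [9.8847842e-01 1.5136181e-01 4.7654541e+02 2.2367929e+02]
handle depth top z [[431.4, 217.1, 69.0], [449.1, 218.8, 69.7], [467.3, 221.3, 69.5], [485.9, 224.7, 70.0], [505.4, 227.5, 69.4]]
[[[290.5 257.5  43.6]]]
rim extents x [[580.8 197.5  65. ]
 [566.7 279.4  65. ]
 [533.  231.   65. ]
 [616.6 246.3  65. ]]
rim ring depth [[580.3, 201.9, 64.5], [567.2, 274.9, 65.7], [611.5, 245.3, 65.3], [551.1, 209.8, 65.6]]
handle ends [[525.2 231.4  64. ]
 [426.1 216.4  64. ]]
tri glass centre (array([579.20832414, 241.41051792,  54.82939594]), np.float64(4.2391254512477134)) (array([578.35672482, 237.94256175,  59.18641369]), np.float64(4.7205517952199045))
[([507, 179, 51, 35, 1113], [531.9, 196.9]), ([178, 269, 5, 4, 15], [179.9, 270.6]), ([244, 276, 8, 7, 32], [247.8, 278.9])]
[([223, 99, 34, 14, 306], [239.9, 105.8]), ([372, 199, 7, 5, 21], [375.1, 200.9]), ([351, 277, 6, 4, 17], [353.6, 278.5])]
```

View pics/w8c.png

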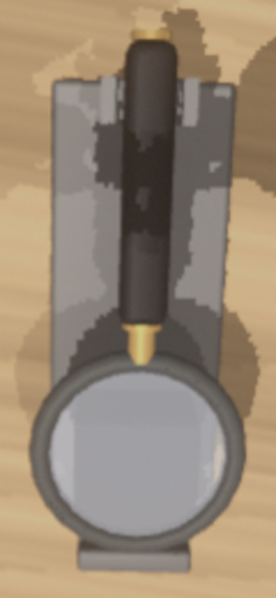

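>>> play_rows:
  targets:
    - {"tx": 0.02, "ty": 0.02, "tz": 0.12, "spin": 0.025, "gripper": -1}
    - {"tx": 0.047, "ty": 0.046, "tz": 0.26, "spin": 0.025, "gripper": -1}
    - {"tx": 0.047, "ty": 0.046, "tz": 0.4, "spin": 0.025, "gripper": -1}
    - {"tx": 0.047, "ty": 0.046, "tz": 0.5, "spin": 0.025, "gripper": -1}
    - {"tx": 0.047, "ty": 0.046, "tz": 0.55, "spin": 0.025, "gripper": -1}
    - {"tx": 0.047, "ty": 0.046, "tz": 0.55, "spin": 0.025, "gripper": -1}

```text
clock: 11.0
position: [503.8, 227.9, 64.6]
ee_rot: [-0.075, 0.997, -0.0, -0.0]
contact_force: [0.0, 0.6, -0.7]
gripper_width: 85.4
```

```bash

python3 -c "
from h import *
togo((503.5,227.5,11))
w=snap('wrist','w9')
print(proj(w,[(503.5,227.5,69),(574.5,238.5,65),(424,215.5,69)]).round(0), w['world_to_cam'].shape)"
```

```text
t 11.0 pos [503.8 227.9  64.6] ytool yaw 98.64 zaxis [-0.001 -0.001 -1.   ] F [ 0.   0.6 -0.7] w 85.4
shift [ 0.0011 -0.0013  0.2142]
[[278. 258.]
 [278. 378.]
 [279.  78.]] (4, 4)
```

View pics/w9.png

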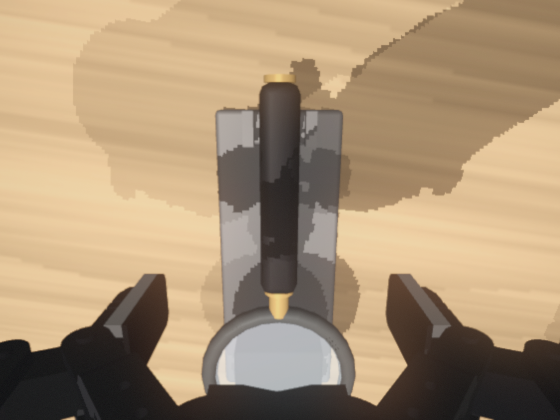

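The handle is centred at column 278 and parallel to the tool, with its neck end at row 292. Descending to grip.

>>> play_rows:
  targets:
    - {"tx": 0, "ty": 0, "tz": 0.08, "spin": 0, "gripper": -1}
    - {"tx": 0, "ty": 0, "tz": 0.16, "spin": 0, "gripper": -1}
    - {"tx": 0, "ty": 0, "tz": 0.21, "spin": 0, "gripper": -1}
    - {"tx": 0, "ty": 0, "tz": 0.212, "spin": 0, "gripper": -1}
    - {"tx": 0, "ty": 0, "tz": 0.212, "spin": 0, "gripper": -1}
    - {"tx": 0, "ty": 0, "tz": 0.212, "spin": 0, "gripper": 1}
    - {"tx": 0, "ty": 0, "tz": 0.212, "spin": 0, "gripper": 1}
    - {"tx": 0, "ty": 0, "tz": 0.212, "spin": 0, "gripper": 1}
    - {"tx": 0, "ty": 0, "tz": 0.212, "spin": 0, "gripper": 1}
    - {"tx": 0, "ty": 0, "tz": 0.212, "spin": 0, "gripper": 1}
    - {"tx": 0, "ty": 0, "tz": 0.212, "spin": 0, "gripper": 1}
    - {"tx": 0, "ty": 0, "tz": 0.212, "spin": 0, "gripper": 1}

```text
clock: 12.55
position: [504.0, 228.9, 12.1]
ee_rot: [-0.076, 0.997, 0.0, 0.0]
contact_force: [-0.7, 0.1, 3.3]
gripper_width: 17.3
```

```bash

python3 -c "
from h import *
togo((503.5,227.5,11))
w=snap('wrist','w10')"
```

```text
t 12.55 pos [504.  228.9  12.1] ytool yaw 98.7 zaxis [ 0.  0. -1.] F [-0.7  0.1  3.3] w 17.3
shift [ 0.0029 -0.0051  0.0043]
```

View pics/w10.png

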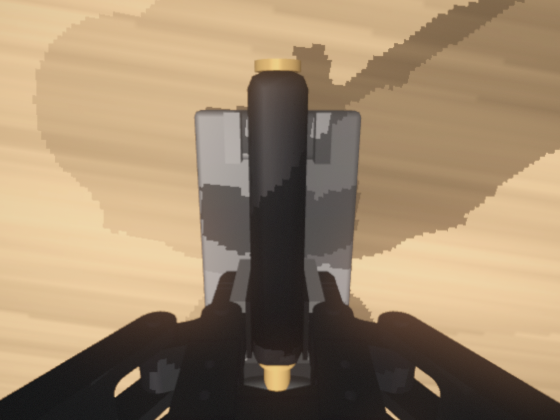

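>>> play_rows:
  targets:
    - {"tx": 0, "ty": 0, "tz": -0.04, "spin": 0, "gripper": 1}
    - {"tx": 0, "ty": 0, "tz": -0.1, "spin": 0, "gripper": 1}
    - {"tx": 0, "ty": 0, "tz": -0.18, "spin": 0, "gripper": 1}
    - {"tx": 0, "ty": 0, "tz": -0.26, "spin": 0, "gripper": 1}
    - {"tx": 0, "ty": 0, "tz": -0.34, "spin": 0, "gripper": 1}
    - {"tx": 0, "ty": 0, "tz": -0.4, "spin": 0, "gripper": 1}
    - {"tx": 0, "ty": 0, "tz": -0.42, "spin": 0, "gripper": 1}
    - {"tx": 0, "ty": 0, "tz": -0.42, "spin": 0, "gripper": 1}
    - {"tx": 0, "ty": 0, "tz": -0.42, "spin": 0, "gripper": 1}

```text
clock: 13.72
position: [503.3, 228.4, 116.0]
ee_rot: [-0.076, 0.997, -0.0, -0.001]
contact_force: [-0.2, 0.7, -1.1]
gripper_width: 17.3
```

```bash

python3 - <<'E'
from h import *
# lens centre offset in the tool frame from the pose at grasp (504,228.9,12.1): lens centre (574.5,238.5,60)
togo((523-70.5,-223.5-9.6,139.5-47.9))
s=snap('scene','s11');d=snap('side','d11');w=snap('wrist','w11')
a=cv2.resize(s['frame'][90:250,260:420,::-1],(400,400),interpolation=cv2.INTER_CUBIC);b=cv2.resize(d['frame'][90:250,170:330,::-1],(400,400),interpolation=cv2.INTER_CUBIC)
cv2.imwrite('pics/c11.png',np.hstack([a,b]))
E
```

```text
t 13.725 pos [503.3 228.4 116. ] ytool yaw 98.67 zaxis [-0.001 -0.001 -1.   ] F [-0.2  0.7 -1.1] w 17.3
shift [ 0.4792 -1.7941  0.0996]
```

View pics/c11.png

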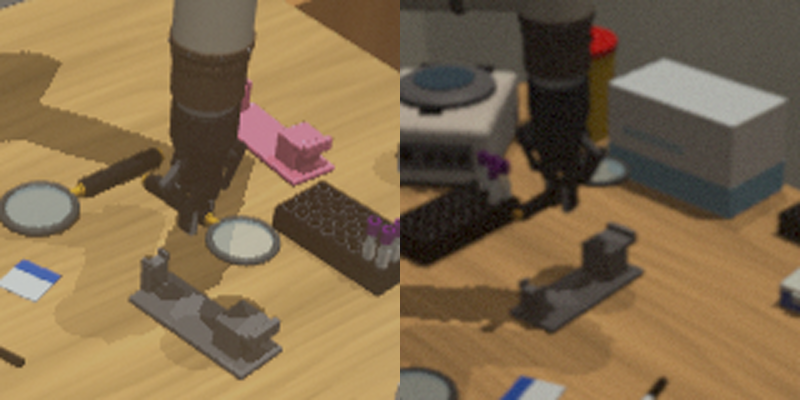

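View pics/w11.png

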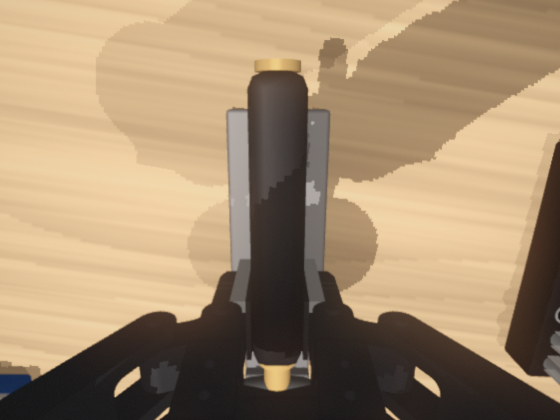

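Lifted, level and firm: the handle sits at the same wrist pixels as at the grasp. Carrying it to the viewer.

>>> play_rows:
  targets:
    - {"tx": 0.03, "ty": -0.1, "tz": 0, "spin": 0, "gripper": 1}
    - {"tx": 0.07, "ty": -0.25, "tz": 0, "spin": 0, "gripper": 1}
    - {"tx": 0.11, "ty": -0.4, "tz": 0, "spin": 0, "gripper": 1}
    - {"tx": 0.15, "ty": -0.55, "tz": 0, "spin": 0, "gripper": 1}
    - {"tx": 0.19, "ty": -0.7, "tz": 0, "spin": 0, "gripper": 1}
    - {"tx": 0.22, "ty": -0.82, "tz": 0, "spin": 0, "gripper": 1}
    - {"tx": 0.24, "ty": -0.9, "tz": 0, "spin": 0, "gripper": 1}
    - {"tx": 0.24, "ty": -0.9, "tz": 0, "spin": 0, "gripper": 1}

```text
clock: 14.88
position: [477.5, -4.6, 116.7]
ee_rot: [-0.074, 0.997, -0.0, -0.0]
contact_force: [0.6, -0.3, -0.6]
gripper_width: 17.2
```

```bash

python3 - <<'E'
from h import *
togo((523-70.5,-223.5-9.6,139.5-47.9))
E
```

```text
t 14.875 pos [477.5  -4.6 116.7] ytool yaw 98.52 zaxis [-0.001 -0.    -1.   ] F [ 0.6 -0.3 -0.6] w 17.2
shift [ 0.234  -0.8891  0.1005]
```

>>> play_rows:
  targets:
    - {"tx": 0.03, "ty": -0.1, "tz": 0, "spin": 0, "gripper": 1}
    - {"tx": 0.07, "ty": -0.25, "tz": 0, "spin": 0, "gripper": 1}
    - {"tx": 0.11, "ty": -0.4, "tz": 0, "spin": 0, "gripper": 1}
    - {"tx": 0.15, "ty": -0.55, "tz": 0, "spin": 0, "gripper": 1}
    - {"tx": 0.19, "ty": -0.7, "tz": 0, "spin": 0, "gripper": 1}
    - {"tx": 0.22, "ty": -0.82, "tz": 0.02, "spin": 0, "gripper": 1}
    - {"tx": 0.234, "ty": -0.88, "tz": 0.05, "spin": 0, "gripper": 1}
    - {"tx": 0.234, "ty": -0.889, "tz": 0.08, "spin": 0, "gripper": 1}
    - {"tx": 0.234, "ty": -0.889, "tz": 0.1, "spin": 0, "gripper": 1}
    - {"tx": 0.234, "ty": -0.889, "tz": 0.1, "spin": 0, "gripper": 1}
    - {"tx": 0.234, "ty": -0.889, "tz": 0.1, "spin": 0, "gripper": 1}

```text
clock: 16.25
position: [454.7, -230.7, 92.0]
ee_rot: [-0.076, 0.997, -0.0, 0.0]
contact_force: [0.2, -0.9, -1.5]
gripper_width: 17.1
```

```bash

python3 - <<'E'
from h import *
togo((523-70.5,-223.5-9.6,139.5-47.9))
s=snap('scene','s12');d=snap('side','d12')
a=cv2.resize(s['frame'][190:320,140:270,::-1],(400,400),interpolation=cv2.INTER_CUBIC);b=cv2.resize(d['frame'][160:290,300:430,::-1],(400,400),interpolation=cv2.INTER_CUBIC)
cv2.imwrite('pics/c12.png',np.hstack([a,b]))
for im in (s,d):
    print(proj(im,[(523,-223.5,139.5),(523,-223.5,39.5)]).round(1).tolist())
E
```

```text
t 16.25 pos [ 454.7 -230.7   92. ] ytool yaw 98.76 zaxis [ 0. -0. -1.] F [ 0.2 -0.9 -1.5] w 17.1
shift [ 0.01   -0.0081  0.0018]
[[201.9, 245.6], [205.7, 271.7]]
[[351.9, 229.1], [348.8, 259.5]]
```

View pics/c12.png

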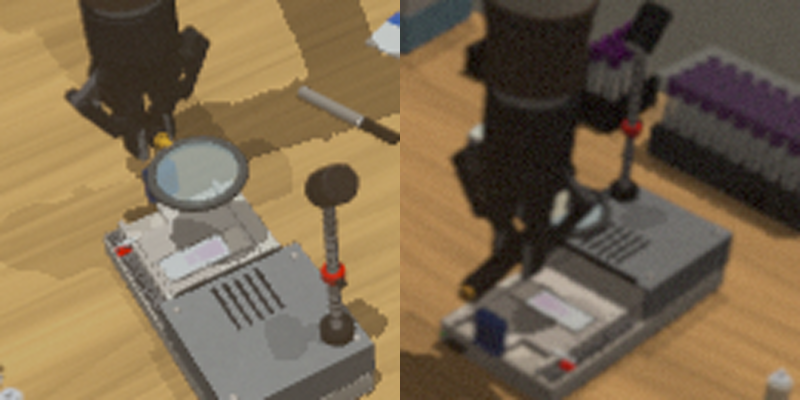

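>>> play_rows:
  targets:
    - {"tx": 0.005, "ty": -0.004, "tz": 0, "spin": 0, "gripper": 1}
    - {"tx": 0.01, "ty": -0.008, "tz": 0, "spin": 0, "gripper": 1}
    - {"tx": 0.01, "ty": -0.008, "tz": 0, "spin": 0, "gripper": 1}
    - {"tx": 0.01, "ty": -0.008, "tz": 0, "spin": 0, "gripper": 1}

```text
clock: 16.85
position: [452.1, -233.7, 91.8]
ee_rot: [-0.076, 0.997, -0.0, 0.0]
contact_force: [-0.5, -0.8, -1.3]
gripper_width: 17.4
```

```bash

python3 - <<'E'
from h import *
togo((523-70.5,-223.5-9.6,139.5-47.9))
s=snap('scene','s13');d=snap('side','d13');w=snap('wrist','w13')
print('ring',tri(load('scene0'),(247.8,278.9),load('side0'),(375.1,200.9)), 'film tri?')
v,u=np.mgrid[0:420,0:560]
for im,nm in((s,'scene'),(d,'side')):
    P=depthpt(im,np.c_[u.ravel(),v.ravel()])
    m=(P[:,2]>128)&(P[:,2]<155)&(P[:,0]>490)&(P[:,0]<600)&(abs(P[:,1]+223)<60)
    q=P[m]; print(nm,len(q),q.min(0).round(1),q.max(0).round(1),np.median(q,0).round(1))
    if len(q)>30:
        A=np.c_[q[:,:2]-[523,-223.5],np.ones(len(q))]; k=np.linalg.lstsq(A,q[:,2],rcond=None)[0]; print('tilt',k[:2].round(3),'z@c',k[2].round(1), cv2.minEnclosingCircle(q[:,:2].astype(np.float32)))
# pointer check
c=cv2.resize(s['frame'][225:290,165:245,::-1],(800,600)[:1]*1+(650,) if 0 else (640,520),interpolation=cv2.INTER_CUBIC); cv2.imwrite('pics/c13.png',c)
E
```

```text
t 16.85 pos [ 452.1 -233.7   91.8] ytool yaw 98.68 zaxis [ 0. -0. -1.] F [-0.5 -0.8 -1.3] w 17.4
shift [-0.002   0.0022  0.0009]
ring (array([ 683.83531309, -182.18964298,  141.37178727]), np.float64(1.6179102694707264)) film tri?
scene 621 [ 490.3 -265.9  134.6] [ 567.6 -181.9  149.4] [ 527.5 -225.2  141.9]
tilt [-0.003  0.001] z@c 142.0 ((525.6742553710938, -222.77044677734375), 43.5869255065918)
side 128 [ 492.5 -267.5  137.8] [ 563.3 -195.1  148.6] [ 523.6 -253.2  143.2]
tilt [ 0.024 -0.015] z@c 142.9 ((523.5191650390625, -228.1380615234375), 41.31883239746094)
```

View pics/c13.png

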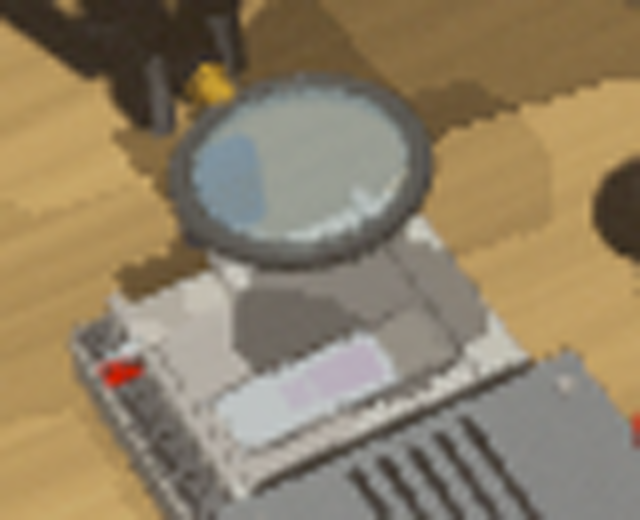

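View pics/w13.png

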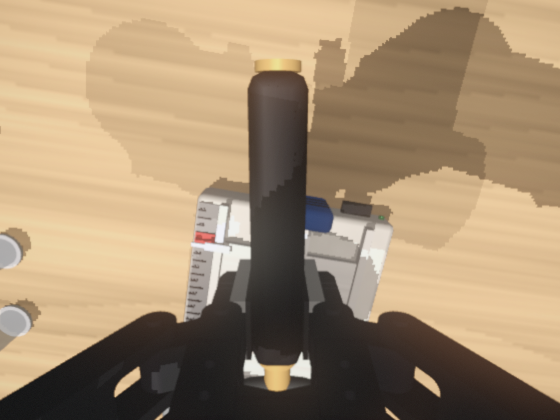

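```bash
python3 -c "
from h import *
from bench import job_done
s=read_state(); print(np.abs(s['joint_vel']).max())
print(job_done())"
```

```text
0.0013303536941287476
the job is handed in; nothing more can be done
None
```

The slide carrier is pulled out with its pointer in the red band and released. The small lens from the grey rest is held level over the film at focus height. I handed the job in at about 17 s; no verdict is reported.

**Carrier:** After release, the pointer measured x≈474.0 mm against a band from 468.8 to 479.2 mm, so it stands at the centre. The last wrist view still showed it at the band.

**Lens:**

| Check | Lens | Target |
|---|---|---|
| Sideways position | (523 to 526, -223 to -228) mm | film at (523, -223.5) mm |
| Height of glass | about 137 to 140 mm | focus ring measured 141.4 mm, described as 139.5 mm |
| Tilt | about 0 (scene), 0.03 rad (side) | below 0.12 rad |

- The lens was at rest at hand-in, with joint speeds around 0.001 rad/s.
- The side camera saw only part of the lens, so its numbers (the -228 mm and the 0.03 rad) are the weaker ones.

**What disagreed:** The shut fingertips stood about 29 mm behind the reported TCP, not 14 mm ahead as the description says; two cameras confirmed this. Because of it, my first grasp closed on air just above the finger pull. I measured the offset and used it for both later grasps.

I did not re-measure the bystanders. The tool's path stayed clear of them.

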